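Hang the pail of limes on the spring scale

ROBOT

A 6-joint arm with a two-finger parallel gripper is mounted at the origin on a cart in front of the work surface, level with it; the furniture and walls round the work are solid. World frame = base frame: x ahead of the robot, y to its left, z up, the work surface at z = 0. Lengths are in mm, angles in degrees, forces in N, time in s.
With the tool pointing down it reaches from about 275 to 875 mm from the base axis. Payload 12.5 kg.
Tool frame: the origin (TCP) lies at the very end of the fingers, on their centre line; the grasp point (between the pads) lies 19 mm behind it; z points along the fingers, y is the direction in which the jaws open and shut (so a half turn about z gives the same grasp; the last joint's range is limited). The gripper opens to 85 mm and grips with 20 to 120 N. Pads are 22 mm wide; open, the fingers measure 114 mm over their backs; the gripper's body (76 mm by 85 mm) begins 54 mm behind the grasp point. The pads swing forward as they close: fully open they stand 13 mm farther back than shut.
Start: joints at [-4.847, 20.094, 94.641, -0, 65.266, -4.847], TCP at [549.986, 0.027, 196.29] pointing down, gripper open.
Joint ranges: [-157.81, 157.81], [-45, 120.19], [0.68, 151.7], [-89.99, 269.99], [4.06, 180], [-164.3, 164.3]. Speed limits (degrees/s): [127.2, 127.2, 159.86, 180, 180, 180].

INTERFACE

Orientations are given as [roll, pitch, yaw] about the fixed x, y, z axes, in that order (R = Rz(yaw) Ry(pitch) Rx(roll)).
In Python, from rig import env gives the robot as it stands.
- The arm moves only by the tool step_arm, never from a script. Its argument "moves" is a list of rows, each an object of numbers: "fingers": the opening, from 0 (shut) to 1 (fully open); "tx", "ty", "tz": the shift along the tool's x, y, z in cm; "turn": the turn about the tool's z in rad. A call has 1 to 5 rows; each row shifts and turns the commanded pose from where the row before left it, along the tool's axes as they then stand; what a row does not reach is not made up. A row lasts 1/12 s, in which the tool goes at most 41.7 mm and 7.16 degrees, less where a joint would pass 70% of its speed; a pose out of reach is approached as far as the arm can. A call is refused whole if a number of a shift passes 4.17 or a number of a turn 0.125, either way. A call with a gripper value outside its range is refused whole. The fingers move at their own pace and stop on an object; the grip force is fixed at half the most. Time passes only in rows, so rows that do not move let the fingers close. It gives the time, the measured TCP pose, the force and the opening at its end, in the units of the state.
- env.get_state(): the state, without advancing time (a new reading comes with each control period).
- env.capture(name): name is "scene" or "side" or "wrist"; returns (picture, depth): 420x560x3 uint8, red, green, blue; 420x560 float32, mm along the optical axis (not along the pixel's ray), 0 where there is no reading.
- env.calibration(name): a dict with "fx", "fy", "cx", "cy" (pixels), "xyz" and "attitude" of the camera in the world. Camera axes: x right, y down, z forward; pixel columns grow to the right and rows downward; lengths in mm; the calibration is good to about 2 mm. A picture is of the moment at which its call begins: read the wrist's pose just before it. calibration takes no time and is no camera call; for the wrist camera it gives the pose at the moment of the call.
- env.close_job(): hands the job in, once; it reports no verdict.
Trained networks look in the newest picture that a camera, given by its name, has taken for a name from the list of things; names that differ only in an ending like _2 or _b are one class to them, and where a whole thing is asked for, a point or a joint stands for the part that bears it (a point fixed in the world has none). Each returns a list of dicts, best first, with "score" (0 to 1); they miss things now and then, are a little off and sometimes report something else, mostly with a low value. They report only what shows in the picture. A call takes as long as a camera call.
- env.trace(label, camera): "mask" (420x560 bool, what is visible of it) and "position" ([column, row] in pixels, amid what is visible of it).
The state is a dict: "time_s": time; "joint_pos": joint angles; "qd": joint speeds; "tau": joint torques, N m; "eef_pos": TCP position; "tool_rot": TCP orientation; "ft_force": force on the tool from outside, world axes, zero at the start; "wrist_torque": the same for the moment, N m; "gripper_width": finger opening in mm.
Only numpy, scipy, OpenCV 4.12 (cv2) and the standard library are available. Lean on these libraries where they do the work, as an engineer would, in place of code of your own. Each camera call takes 0.05 s, during which the arm holds its last target. There are 200 camera calls.

TASK

Weigh the limes: swing the pail's bail up from where it lies until it stands upright, with the pail still standing on the island, then lift the pail by its bail and hang it on the hook of the spring scale by the crimp in the middle of the bail. Let the weight down onto the hook gently, without dropping it or shoving the scale about, and let go only once the spring carries the whole weight, so that the pail hangs free and still with both limes in it; leave everything else as it stands.

Things in the scene. Friction and masses are not known exactly. Their poses are not given: they have to be found in the camera images.
- pail_center (a point): middle of the steel pail, 45 mm over its underside. Pail 90 mm high, 114 mm across the foot, 130 mm the rim, loose; its weight with the limes is not known (under 0.95 kg). z up; y along the bail's hinge line, which crosses the axis 35 mm above this point; the bail lies out to the pail's -x side, which faces roughly to the robot
- bail (a joint): angle of the bail: 0 = lying level to the pail's -x side, 1.57 = upright. The hinge is a little stiff (0.02 N m): the bail stays where it is left. 5 mm steel wire, legs 142 mm apart, straight top 100 mm from the hinge line with two wooden grips; between them the wire is crimped outward to a point (22 mm wide, 6 mm deep), where the hook belongs
- bail_crimp (a point): centre of the bail wire at the point of the crimp, 106 mm from the hinge line, in the bail's middle; the bail's -x axis points from the hinge to the crimp, y runs along the grips
- bail_grip_left (a point): centre of the round wooden grip on the +y side of the crimp: 10 mm thick, 30 mm long along the bail's y, 28 mm beside the crimp, 100 mm from the hinge line. Pinch across it; it does not turn on the wire, but a light pinch lets it turn between the pads as the bail swings up. Lying flat, its middle is about 40 mm outside the pail's rim
- bail_grip_right (a point): centre of the like grip on the -y side of the crimp
- scale: white spring scale, fixed: base plate 250 x 150 x 14 mm, upright slotted column 72 mm wide, 328 mm high with its knob. Origin on the island under the hook's throat; the column's face stands 130 mm from it on the +x side and the hook's arm reaches out from there along -x, roughly toward the robot; z up
- weigh_hook (a joint): how far the hook has sunk (m): 0 unloaded, 0.075 at its lower stop. A spring of 130 N/m with 0.3 N preload holds it up, lightly damped: the load, of unknown weight, sinks it by several centimetres, and the scale is meant to be loaded slowly (well below 60 mm/s)
- hook_seat (a point): where the centre of the bail wire comes to lie in the hook's throat (sinks with the hook; 286 mm above the island unloaded). The hook is a 7 mm rod in the scale's x-z plane, rod centre 6 mm below this point, open upward: its tip is 26 mm to -x and 10 mm above this point, its arm on the +x side runs level 10 mm above it. The wire must lie along the scale's y
- lime_a_center (a point): centre of a green lime, 52 mm across, in the pail
- lime_b_center (a point): centre of a second such lime in the pail
- white_bowl: small plain white bowl, 127 mm across and 62 mm high; a bystander, origin under its centre
- spice_jar: spice jar with cork-lined lid, 57 mm across, 89 mm high; a bystander, origin under its centre

How it is judged:
By the outcome, as a careful person would: the job done as asked, in the order asked, and still so for the second after the job is handed in, with the robot touching nothing.
It also fails if it takes over 72 s, if anything falls off the work surface, if the arm or the gripper's body presses on something with over 40 N, if the wrist force passes 120 N, or if a joint passes its speed limit or range.

## Working session

There is one attempt and no reset: what is moved stays moved. The work goes in short steps, Python scripts to look and compute and a tool call to move; the robot and the scene stay as the last step left them, time stands still between calls to the robot, and variables do not carry over. Pictures are saved under pics/ and viewed, about 8 in all and at most 12, crops included, and the job is handed in when it is done.

Besides the shell and the picture viewer there is one more tool, called after ">>>" by a JSON object that holds its "method" and its "body". step_arm: Moves the arm, as the interface text tells. Its arguments: {"type":"object","properties":{"moves":{"type":"array","items":{"type":"object","properties":{"fingers":{"type":"number"},"tx":{"type":"number"},"ty":{"type":"number"},"tz":{"type":"number"},"turn":{"type":"number"}}}}},"required":["moves"]}

```bash
ls; mkdir -p pics; cat > h.py <<'E'
import numpy as np, cv2
from rig import env
from scipy.spatial.transform import Rotation as Ro
def cam(c):
    k=env.calibration(c); return k
def cap(c,fn=None):
    k=env.calibration(c); p,d=env.capture(c)
    if fn: cv2.imwrite('pics/'+fn,p[:,:,::-1])
    return p,d,k
def world(k,d,mask=None,uv=None):
    if mask is not None:
        v,u=np.nonzero(mask&(d>0))
        z=d[v,u]
    else: u,v=uv; z=d
    P=np.stack([(u-k['cx'])/k['fx']*z,(v-k['cy'])/k['fy']*z,z],-1)
    return P@rot(k).T+np.array(k['xyz'])
def rot(k):
    a=np.array(k['attitude']); 
    return a if a.shape==(3,3) else Ro.from_euler('xyz',a,degrees=True).as_matrix()
E
python3 - <<'E'
from h import *
print(env.get_state())
ims=[]
for c in['scene','side']:
    p,d,k=cap(c,c+'0.png'); print(c,k)
    for n in['pail_center','bail','bail_crimp','bail_grip_left','bail_grip_right','scale','weigh_hook','hook_seat','white_bowl','spice_jar','lime_a_center']:
        for r in env.trace(n,c)[:2]:
            W=world(k,d,r['mask'])
            print(c,n,round(r['score'],2),np.round(r['position']),r['mask'].sum(), np.round(np.median(W,0)) if len(W) else '',np.round(np.percentile(W,[2,98],axis=0)).tolist() if len(W) else '')
E
```

```text
pics
{'time_s': 0.0, 'joint_pos': array([-4.84544964e+00,  2.01247248e+01,  9.46775749e+01,  2.65332666e-03,
        6.52652090e+01, -4.84587906e+00]), 'qd': array([ 0.04397511,  0.06125145, -0.1328525 , -0.06706747,  0.01212521,
       -0.03357514]), 'tau': array([ 1.33101348e-03, -5.06107914e+01, -2.91406649e+01,  6.01447425e-06,
        4.57781483e-03,  4.96419239e-05]), 'eef_pos': array([5.49625518e+02, 8.70023004e-02, 1.95750597e+02]), 'tool_rot': array([-1.79932936e+02, -8.10282642e-03,  8.99993131e+01]), 'ft_force': array([-1.08061067, -0.94607334,  0.07835507]), 'wrist_torque': array([ 0.03616155, -0.03444723, -0.00421198]), 'gripper_width': 85.41825169555133}
scene {'fx': 416.3645887776093, 'fy': 416.3645887776093, 'cx': 280.59751288417647, 'cy': 223.55499647275218, 'xyz': array([ 166.10473605, -690.89913401,  990.46206214]), 'attitude': array([-141.04831106,    0.33742166,  -38.86531593])}
scene pail_center 0.56 [255. 224.] 1663 [583. -63.  60.] [[503.0, -141.0, 4.0], [648.0, -7.0, 94.0]]
scene bail 0.73 [243. 245.] 167 [ 491. -110.   84.] [[482.0, -144.0, 8.0], [580.0, -32
[... 1965 characters left out ...]
weigh_hook 0.59 [251. 144.] 74 [ 705. -355.  297.] [[561.0, -375.0, 286.0], [713.0, -318.0, 308.0]]
side hook_seat 0.49 [255. 146.] 56 [ 705. -357.  297.] [[688.0, -387.0, 285.0], [713.0, -350.0, 307.0]]
side white_bowl 0.69 [182. 286.] 1046 [802. -44.  43.] [[760.0, -77.0, 19.0], [834.0, 43.0, 62.0]]
side white_bowl 0.47 [317. 276.] 90 [488. -48.  83.] [[483.0, -144.0, 78.0], [546.0, 0.0, 87.0]]
side spice_jar 0.57 [370. 243.] 767 [ 391. -307.   47.] [[363.0, -394.0, -2.0], [420.0, -297.0, 89.0]]
side spice_jar 0.28 [184. 285.] 1116 [800. -43.  44.] [[724.0, -77.0, 19.0], [834.0, 44.0, 62.0]]
side lime_a_center 0.44 [317. 279.] 225 [505. -38.  82.] [[483.0, -233.0, 0.0], [579.0, 5.0, 87.0]]
```

```bash
python3 - <<'E'
from h import *
for c in['scene','side']:
    p=cv2.imread(f'pics/{c}0.png')
    y0,y1,x0,x1=(110,380,180,480) if c=='scene' else (80,350,130,430)
    cv2.imwrite(f'pics/{c}0c.png',cv2.resize(p[y0:y1,x0:x1],None,fx=2.2,fy=2.2,interpolation=cv2.INTER_CUBIC))
p,d,k=cap('wrist','wrist0.png'); print(k)
for n in['pail_center','bail','bail_crimp','bail_grip_left','bail_grip_right','lime_a_center']:
    for r in env.trace(n,'wrist')[:2]:
        W=world(k,d,r['mask'])
        print(n,round(r['score'],2),np.round(r['position']),r['mask'].sum(), np.round(np.median(W,0)) if len(W) else '')
E
```

```text
{'fx': 374.49071882765793, 'fy': 374.49071882765793, 'cx': 277.3294503593739, 'cy': 208.83920877754525, 'xyz': array([550.04699311,  71.51708203, 373.88569574]), 'attitude': array([1.63680235e+02, 1.77179289e-02, 3.25948694e-02])}
pail_center 0.76 [313. 278.] 17433 [583. -97.  63.]
bail 0.78 [207. 257.] 2272 [496. -54.  83.]
bail_crimp 0.96 [207. 255.] 2280 [496. -54.  83.]
bail_grip_left 0.71 [208. 255.] 2269 [497. -52.  83.]
bail_grip_right 0.97 [210. 253.] 2281 [496. -52.  83.]
lime_a_center 0.6 [287. 249.] 2178 [557. -67.  47.]
```

View pics/scene0c.png

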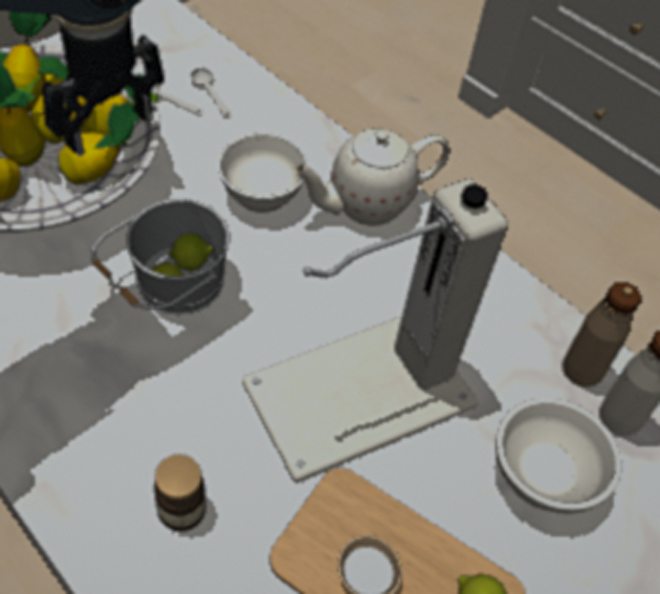

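View pics/side0c.png

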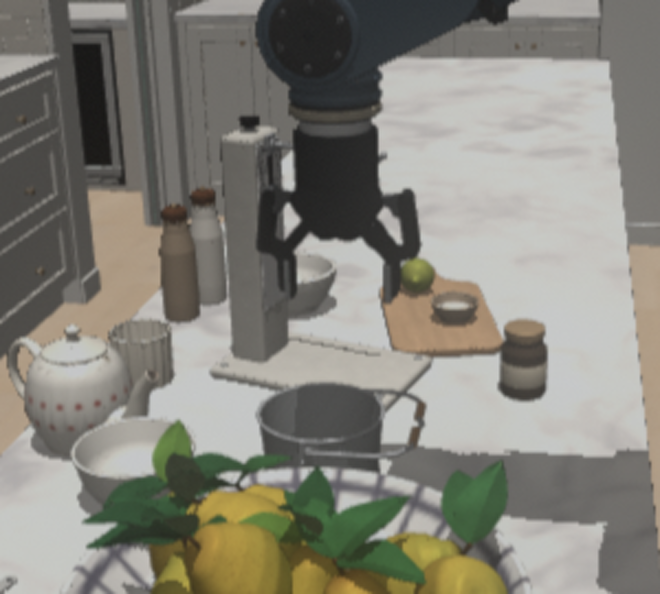

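View pics/wrist0.png

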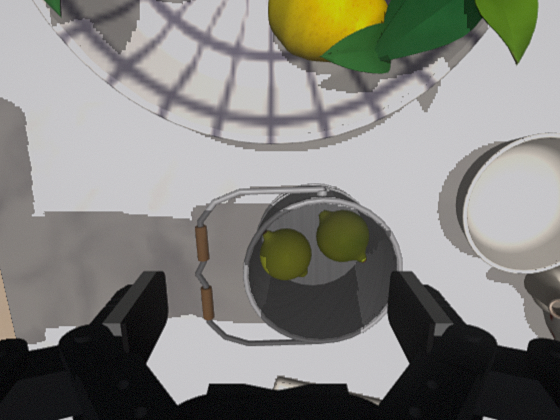

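The wrist view shows the bail lying toward the robot, with grips at (202,243) and (207,303), the crimp at (198,271) and both limes in the pail. I'll use the right grip because it is farther from the fruit bowl. Next I'll locate the grips, the rim and the scale.

```bash
cat >> h.py <<'E'
def ray(k,u,v,z):
    D=np.stack([(np.asarray(u,float)-k['cx'])/k['fx'],(np.asarray(v,float)-k['cy'])/k['fy'],np.ones(np.shape(u))],-1)@rot(k).T
    o=np.array(k['xyz']); return o+D*((z-o[2])/D[...,2])[...,None]
E
python3 - <<'E'
from h import *
k=env.calibration('wrist'); p=cv2.imread('pics/wrist0.png'); hsv=cv2.cvtColor(p,cv2.COLOR_BGR2HSV)
m=((hsv[...,0]<18)&(hsv[...,1]>90)&(hsv[...,2]>40)).astype(np.uint8); m[:215]=0;m[330:]=0;m[:,:190]=0;m[:,220:]=0
n,l,s,c=cv2.connectedComponentsWithStats(m)
for i in range(1,n):
    if s[i,4]>40: print('grip',s[i],np.round(c[i]), np.round(ray(k,*c[i],82),1))
print('crimp',ray(k,198,271,81).round(1))
print('hinges',ray(k,np.array([323,300]),np.array([190,342]),80).round(1))
# scale plate
k=env.calibration('scene'); q=np.array([[245,380],[297,475],[478,400],[395,320]])/2.2+[180,110]
C=ray(k,q[:,0],q[:,1],14); print('plate',C.round(1).tolist())
tip=np.array([[308,272],[325,272],[345,261],[380,244],[430,230]])/2.2+[180,110]
print('hook z=296',ray(k,tip[:,0],tip[:,1],296.).round(1).tolist())
p,d=env.capture('scene'); r=env.trace('weigh_hook','scene')[0]
W=world(k,d,r['mask']); W=W[W[:,2]>270]; o=np.argsort(W[:,0]); print(W[o][::6].round().tolist())
r=env.trace('pail_center','wrist') ; 
E
```

```text
grip [195 226  14  35 345] [202. 244.] [486.8 -44.3  82. ]
grip [201 287  12  33 308] [207. 303.] [ 488.3 -100.2   82. ]
crimp [482.1 -69.8  81. ]
hinges [[ 586.8    1.3   80. ]
 [ 570.8 -141.2   80. ]]
plate [[550.4, -251.3, 14.0], [516.4, -384.9, 14.0], [751.1, -450.1, 14.0], [757.6, -304.6, 14.0]]
hook z=296 [[562.3, -324.7, 296.0], [574.9, -335.0, 296.0], [599.0, -337.3, 296.0], [640.2, -343.5, 296.0], [691.4, -362.0, 296.0]]
[[557.0, -324.0, 298.0], [561.0, -325.0, 300.0], [566.0, -327.0, 298.0], [569.0, -324.0, 295.0], [573.0, -330.0, 287.0], [580.0, -329.0, 281.0], [584.0, -330.0, 282.0], [589.0, -331.0, 283.0], [594.0, -332.0, 287.0], [596.0, -330.0, 287.0], [599.0, -338.0, 292.0], [602.0, -338.0, 293.0], [606.0, -334.0, 296.0], [611.0, -337.0, 299.0], [615.0, -339.0, 298.0], [619.0, -338.0, 297.0], [622.0, -341.0, 301.0], [628.0, -341.0, 300.0], [632.0, -343.0, 301.0], [637.0, -344.0, 302.0], [642.0, -348.0, 302.0], [648.0, -348.0, 298.0], [653.0, -349.0, 301.0], [658.0, -350.0, 301.0], [666.0, -354.0, 300.0], [673.0, -357.0, 300.0], [680.0, -358.0, 303.0], [686.0, -359.0, 300.0], [692.0, -359.0, 298.0], [696.0, -362.0, 297.0], [700.0, -363.0, 303.0], [702.0, -365.0, 296.0], [703.0, -364.0, 301.0], [704.0, -374.0, 302.0], [705.0, -372.0, 294.0], [705.0, -372.0, 306.0], [706.0, -360.0, 303.0], [707.0, -364.0, 309.0], [708.0, -366.0, 309.0], [708.0, -371.0, 310.0], [710.0, -364.0, 309.0], [712.0, -359.0, 310.0]]
```

>>> {"method": "step_arm", "body": {"moves": [{"fingers":0.33,"ty":-1.5,"tx":-2.5},{"fingers":0.33,"ty":-1.5,"tx":-2.5},{"fingers":0.33,"ty":-1.6,"tx":-2.5},{"fingers":0.33,"ty":-1.5,"tx":-2.5,"tz":2},{"fingers":0.33,"tz":3}]}}

```text
validation failed for argument at $.mo...
```

>>> {"method": "step_arm", "body": {"moves": [{"fingers":0.33,"tz":2},{"fingers":0.33},{"fingers":0.33}]}}

```text
validation failed for argument at $.mo...
```

```bash
python3 - <<'E'
from h import *
s=env.get_state(); print(s['eef_pos'],s['tool_rot'],s['ft_force'],s['gripper_width'])
p,d,k=cap('wrist','w1.png')
p=cv2.imread('pics/w1.png');hsv=cv2.cvtColor(p,cv2.COLOR_BGR2HSV)
m=((hsv[...,0]<18)&(hsv[...,1]>90)&(hsv[...,2]>40)).astype(np.uint8)
n,l,st,c=cv2.connectedComponentsWithStats(m)
for i in range(1,n):
    if st[i,4]>100: print('grip',st[i],np.round(c[i]), np.round(ray(k,*c[i],82),1))
E
```

```text
[5.49987587e+02 1.87608152e-02 1.96305304e+02] [1.79998168e+02 1.19839447e-03 9.00000215e+01] [-0.46373608 -0.24083793  0.51792574] 85.3714034641519
grip [195 226  14  35 348] [202. 243.] [486.7 -44.1  82. ]
grip [201 287  12  33 310] [207. 303.] [ 488.3 -100.1   82. ]
```

View pics/w1.png

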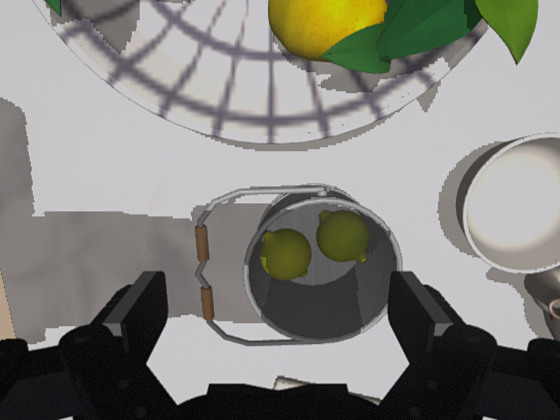

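The arm did not move: the call was refused and the picture (4 viewed so far) is unchanged. Each row may need every field, so I'll fill them all in.

>>> {"method": "step_arm", "body": {"moves": [{"fingers":0.33,"tx":-2.5,"ty":-1.5,"tz":0,"turn":0},{"fingers":0.33,"tx":-2.5,"ty":-1.5,"tz":0,"turn":0},{"fingers":0.33,"tx":-2.5,"ty":-1.6,"tz":0,"turn":0},{"fingers":0.33,"tx":-2.5,"ty":-1.5,"tz":2,"turn":0},{"fingers":0.33,"tx":0,"ty":0,"tz":3,"turn":0}]}}

```text
time_s: 2.17
eef_pos: [488.7, -103.4, 148.0]
tool_rot: [179.7, 0.1, 89.9]
ft_force: [1.0, 0.4, 0.8]
gripper_width: 28.4
```

>>> {"method": "step_arm", "body": {"moves": [{"fingers":0.33,"tx":0,"ty":0,"tz":3,"turn":0},{"fingers":0.33,"tx":0,"ty":0,"tz":1,"turn":0},{"fingers":0.33,"tx":0,"ty":0,"tz":0,"turn":0}]}}

```text
time_s: 2.42
eef_pos: [487.7, -99.6, 104.5]
tool_rot: [-179.8, -0.1, 90.0]
ft_force: [0.1, -0.6, -0.3]
gripper_width: 28.0
```

```bash
python3 - <<'E'
from h import *
s=env.get_state(); print(s['eef_pos'],s['tool_rot'],s['ft_force'],s['gripper_width'])
p,d,k=cap('wrist','w2.png')
p=cv2.imread('pics/w2.png');hsv=cv2.cvtColor(p,cv2.COLOR_BGR2HSV)
m=((hsv[...,0]<18)&(hsv[...,1]>90)&(hsv[...,2]>40)).astype(np.uint8)
n,l,st,c=cv2.connectedComponentsWithStats(m)
for i in range(1,n):
    if st[i,4]>100: print('grip',st[i],np.round(c[i]), np.round(ray(k,*c[i],82),1))
E
```

```text
[487.7335322  -99.59635039 104.45399088] [-1.79765818e+02 -7.23980278e-02  8.99950781e+01] [ 0.07329558 -0.59120165 -0.29058333] 28.013086407935457
grip [267 101  18  58 994] [276. 129.] [486.8 -43.2  82. ]
grip [270 205  17  53 810] [278. 231.] [488.3 -99.6  82. ]
```

View pics/w2.png

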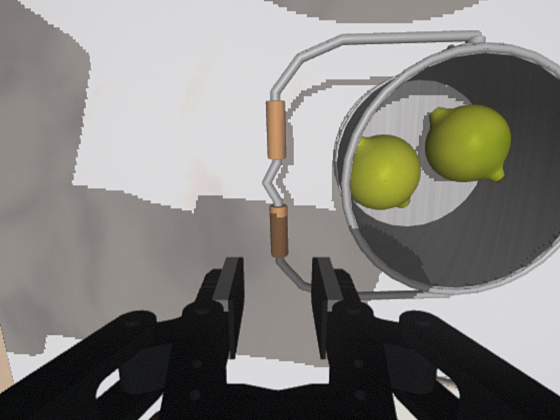

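The wrist picture shows the right grip at (278,231), lined up between the fingers, so I'll descend and pinch lightly.

>>> {"method": "step_arm", "body": {"moves": [{"fingers":0.33,"tx":0,"ty":0,"tz":2.2,"turn":0},{"fingers":0.33,"tx":0,"ty":0,"tz":2.1,"turn":0},{"fingers":0.2,"tx":0,"ty":0,"tz":0,"turn":0},{"fingers":0.12,"tx":0,"ty":0,"tz":0,"turn":0},{"fingers":0.12,"tx":0,"ty":0,"tz":0,"turn":0}]}}

```text
time_s: 2.88
eef_pos: [490.2, -100.1, 65.1]
tool_rot: [179.9, 0.0, 90.0]
ft_force: [0.1, 0.1, 0.9]
gripper_width: 10.2
```

>>> {"method": "step_arm", "body": {"moves": [{"fingers":0.11,"tx":0,"ty":0,"tz":0,"turn":0},{"fingers":0.11,"tx":0,"ty":0,"tz":0,"turn":0},{"fingers":0.11,"tx":0,"ty":0,"tz":0,"turn":0}]}}

```text
time_s: 3.13
eef_pos: [489.5, -100.1, 64.2]
tool_rot: [179.9, 0.0, 90.0]
ft_force: [0.3, -0.3, 0.4]
gripper_width: 9.6
```

>>> {"method": "step_arm", "body": {"moves": [{"fingers":0.11,"tx":0,"ty":0.02,"tz":-0.7,"turn":0},{"fingers":0.11,"tx":0,"ty":0.07,"tz":-0.7,"turn":0},{"fingers":0.11,"tx":0,"ty":0.12,"tz":-0.69,"turn":0},{"fingers":0.11,"tx":0.01,"ty":0.17,"tz":-0.68,"turn":0},{"fingers":0.11,"tx":0.01,"ty":0.22,"tz":-0.66,"turn":0}]}}

```text
time_s: 3.55
eef_pos: [495.3, -99.8, 98.6]
tool_rot: [180.0, 0.0, 90.0]
ft_force: [0.1, 0.1, -0.3]
gripper_width: 9.1
```

```bash
python3 - <<'E'
from h import *
s=env.get_state(); print(s['eef_pos'],s['tool_rot'],s['ft_force'],s['wrist_torque'],s['gripper_width'])
p,d,k=cap('wrist','w3.png')
E
```

```text
[495.31330572 -99.80313153  98.63954538] [1.79965617e+02 9.83910616e-03 8.99990955e+01] [ 0.11257106  0.05157447 -0.29478471] [-0.01396418  0.01161833  0.05370733] 9.094929438294116
```

View pics/w3.png

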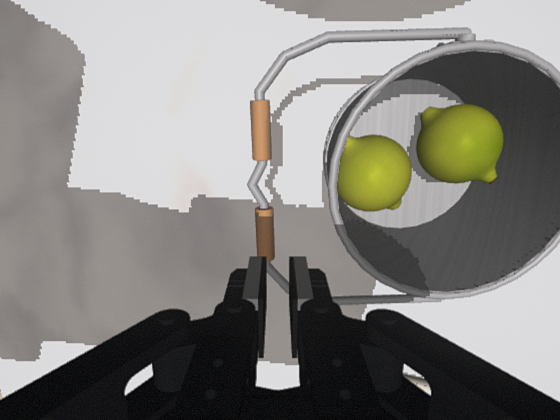

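The bail has not risen: the grip at (264,235) is still lying down, so the light pinch slipped. I'll go back down and pinch a little firmer.

>>> {"method": "step_arm", "body": {"moves": [{"fingers":0.33,"tx":-0.02,"ty":-0.6,"tz":0,"turn":0},{"fingers":0.33,"tx":0,"ty":0,"tz":1.5,"turn":0},{"fingers":0.33,"tx":0,"ty":0,"tz":2.0,"turn":0},{"fingers":0.06,"tx":0,"ty":0,"tz":0,"turn":0},{"fingers":0.06,"tx":0,"ty":0,"tz":0,"turn":0}]}}

```text
time_s: 4.02
eef_pos: [488.0, -99.8, 62.1]
tool_rot: [-179.9, -0.0, 90.0]
ft_force: [1.0, 1.4, 1.2]
gripper_width: 5.8
```

>>> {"method": "step_arm", "body": {"moves": [{"fingers":0.06,"tx":0,"ty":0,"tz":0,"turn":0},{"fingers":0.06,"tx":0,"ty":0,"tz":0,"turn":0},{"fingers":0.06,"tx":0,"ty":0,"tz":0,"turn":0},{"fingers":0.06,"tx":0,"ty":0,"tz":0,"turn":0}]}}

```text
time_s: 4.35
eef_pos: [489.3, -100.1, 63.2]
tool_rot: [180.0, 0.0, 90.0]
ft_force: [0.1, 0.5, -0.2]
gripper_width: 5.4
```

```bash
python3 - <<'E'
from h import *
s=env.get_state(); print(s['eef_pos'],s['tool_rot'],s['ft_force'],s['wrist_torque'],s['gripper_width'])
p,d,k=cap('wrist','w4.png'); print(k['xyz'],k['attitude'])
p=cv2.imread('pics/w4.png');hsv=cv2.cvtColor(p,cv2.COLOR_BGR2HSV)
m=((hsv[...,0]<18)&(hsv[...,1]>90)&(hsv[...,2]>40)).astype(np.uint8)
n,l,st,c=cv2.connectedComponentsWithStats(m)
for i in range(1,n):
    if st[i,4]>100: W=world(k,d,l==i);print('grip',st[i],np.round(c[i]), np.round(np.median(W,0),1),np.percentile(W,[3,97],axis=0).round(1).tolist())
E
```

```text
[ 489.26798421 -100.05504139   63.15168328] [1.79950925e+02 1.52414385e-02 9.00020570e+01] [ 0.14216015  0.46813461 -0.23630327] [0.0083037  0.0666711  0.02522176] 5.395436489260536
[489.17673214 -28.51975731 240.75303407] [ 1.63664108e+02 -3.50158186e-02  3.42579722e-02]
grip [ 260  100   24   73 1582] [271. 136.] [486.7 -42.9  85.4] [[482.5, -57.0, 83.1], [491.2, -29.6, 87.0]]
grip [265 228  21  65 987] [276. 258.] [488.7 -95.1  85.7] [[484.2, -112.6, 83.4], [492.0, -84.7, 105.1]]
```

View pics/w4.png

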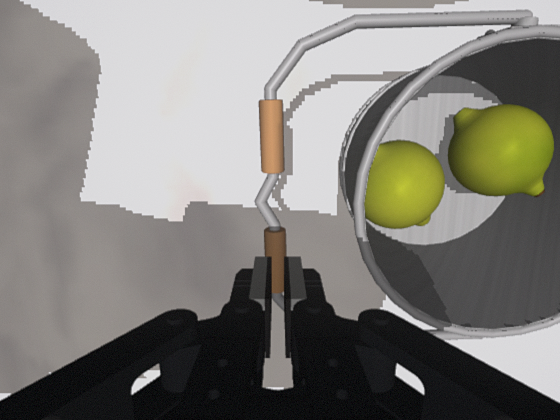

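The pads look as if they sit above the grip, so I'll read the depth on them.

```bash
python3 - <<'E'
from h import *
p,d,k=cap('wrist')
for v in range(255,310,6):
    for u in (263,279,293):
        print((u,v),world(k,np.array([d[v,u]]),uv=(np.array([u]),np.array([v])))[0].round(0).tolist(),end=' ')
    print()
E
```

```text
(263, 255) [479.0, -132.0, 0.0] (279, 255) [490.0, -95.0, 88.0] (293, 255) [500.0, -132.0, 1.0] 
(263, 261) [484.0, -89.0, 106.0] (279, 261) [490.0, -98.0, 85.0] (293, 261) [495.0, -89.0, 107.0] 
(263, 267) [484.0, -89.0, 112.0] (279, 267) [490.0, -101.0, 85.0] (293, 267) [495.0, -88.0, 113.0] 
(263, 273) [484.0, -89.0, 117.0] (279, 273) [490.0, -104.0, 87.0] (293, 273) [495.0, -89.0, 118.0] 
(263, 279) [484.0, -89.0, 122.0] (279, 279) [490.0, -107.0, 86.0] (293, 279) [495.0, -89.0, 122.0] 
(263, 285) [484.0, -89.0, 127.0] (279, 285) [490.0, -110.0, 86.0] (293, 285) [494.0, -89.0, 127.0] 
(263, 291) [485.0, -89.0, 131.0] (279, 291) [490.0, -113.0, 87.0] (293, 291) [494.0, -89.0, 130.0] 
(263, 297) [485.0, -89.0, 135.0] (279, 297) [490.0, -118.0, 84.0] (293, 297) [494.0, -89.0, 134.0] 
(263, 303) [485.0, -90.0, 135.0] (279, 303) [490.0, -121.0, 84.0] (293, 303) [494.0, -90.0, 135.0] 
(263, 309) [485.0, -93.0, 135.0] (279, 309) [491.0, -174.0, 1.0] (293, 309) [494.0, -88.0, 143.0]
```

The depth shows the real fingertips at z≈104 while the reported TCP is 63, so the fingers end about 41 mm short of the reported point. I trust the depth, since grip and table heights agree across all cameras, and will allow for the offset.

>>> {"method": "step_arm", "body": {"moves": [{"fingers":0.33,"tx":0,"ty":0,"tz":0,"turn":0},{"fingers":0.33,"tx":0,"ty":0,"tz":0,"turn":0},{"fingers":0.33,"tx":0,"ty":0,"tz":1.5,"turn":0},{"fingers":0.33,"tx":0,"ty":0,"tz":1.4,"turn":0},{"fingers":0.33,"tx":0,"ty":-0.05,"tz":1.2,"turn":0}]}}

```text
time_s: 4.87
eef_pos: [488.5, -100.0, 21.0]
tool_rot: [180.0, 0.0, 90.0]
ft_force: [-0.6, 0.1, 0.4]
gripper_width: 28.1
```

>>> {"method": "step_arm", "body": {"moves": [{"fingers":0.13,"tx":0,"ty":0,"tz":0,"turn":0},{"fingers":0.11,"tx":0,"ty":0,"tz":0,"turn":0},{"fingers":0.11,"tx":0,"ty":0,"tz":0,"turn":0},{"fingers":0.11,"tx":0,"ty":0,"tz":0,"turn":0}]}}

```text
time_s: 5.2
eef_pos: [488.3, -99.9, 22.1]
tool_rot: [-180.0, -0.0, 90.0]
ft_force: [-2.2, 0.8, -0.6]
gripper_width: 9.6
```

```bash
python3 - <<'E'
from h import *
s=env.get_state(); print(s['time_s'],s['eef_pos'],s['ft_force'],s['wrist_torque'],s['gripper_width'])
p,d,k=cap('wrist','w5.png')
for v in range(225,310,8):
    for u in (263,279,293):
        print((u,v),world(k,np.array([d[v,u]]),uv=(np.array([u]),np.array([v])))[0].round(0).tolist(),end=' ')
    print()
E
```

```text
5.2 [488.30376801 -99.89900961  22.09735801] [-2.18304125  0.77593497 -0.55207011] [0.10292876 0.4363758  0.13526928] 9.64171048190391
(263, 225) [484.0, -67.0, 86.0] (279, 225) [489.0, -96.0, 0.0] (293, 225) [497.0, -96.0, -0.0] 
(263, 233) [484.0, -70.0, 86.0] (279, 233) [489.0, -101.0, 0.0] (293, 233) [497.0, -101.0, -0.0] 
(263, 241) [484.0, -73.0, 85.0] (279, 241) [489.0, -106.0, 1.0] (293, 241) [497.0, -106.0, -0.0] 
(263, 249) [484.0, -76.0, 85.0] (279, 249) [489.0, -111.0, 1.0] (293, 249) [497.0, -111.0, -0.0] 
(263, 257) [484.0, -79.0, 84.0] (279, 257) [489.0, -79.0, 83.0] (293, 257) [495.0, -89.0, 61.0] 
(263, 265) [483.0, -89.0, 70.0] (279, 265) [489.0, -81.0, 85.0] (293, 265) [494.0, -89.0, 69.0] 
(263, 273) [484.0, -85.0, 84.0] (279, 273) [489.0, -84.0, 85.0] (293, 273) [494.0, -89.0, 76.0] 
(263, 281) [483.0, -88.0, 84.0] (279, 281) [489.0, -86.0, 88.0] (293, 281) [494.0, -89.0, 82.0] 
(263, 289) [484.0, -88.0, 89.0] (279, 289) [489.0, -89.0, 87.0] (293, 289) [494.0, -89.0, 88.0] 
(263, 297) [484.0, -91.0, 89.0] (279, 297) [489.0, -93.0, 87.0] (293, 297) [493.0, -88.0, 94.0] 
(263, 305) [484.0, -94.0, 90.0] (279, 305) [489.0, -95.0, 88.0] (293, 305) [493.0, -91.0, 95.0]
```

The grip is now between the pads, so I'll swing the first 20° of the arc.

>>> {"method": "step_arm", "body": {"moves": [{"fingers":0.11,"tx":0,"ty":0.02,"tz":-0.7,"turn":0},{"fingers":0.11,"tx":0,"ty":0.07,"tz":-0.7,"turn":0},{"fingers":0.11,"tx":0,"ty":0.12,"tz":-0.69,"turn":0},{"fingers":0.11,"tx":0.01,"ty":0.17,"tz":-0.68,"turn":0},{"fingers":0.11,"tx":0.01,"ty":0.22,"tz":-0.66,"turn":0}]}}

```text
time_s: 5.67
eef_pos: [494.9, -99.8, 57.0]
tool_rot: [180.0, 0.0, 90.0]
ft_force: [0.2, 1.5, -1.6]
gripper_width: 9.7
```

```bash
cat > look.py <<'E'
from h import *
import sys
s=env.get_state(); print(round(s['time_s'],2),s['eef_pos'].round(1),s['ft_force'].round(1),s['wrist_torque'].round(2),round(s['gripper_width'],1))
p,d,k=cap('wrist',sys.argv[1]); p=cv2.imread('pics/'+sys.argv[1]);hsv=cv2.cvtColor(p,cv2.COLOR_BGR2HSV)
m=((hsv[...,0]<18)&(hsv[...,1]>90)&(hsv[...,2]>40)).astype(np.uint8)
n,l,st,c=cv2.connectedComponentsWithStats(m)
for i in range(1,n):
    if st[i,4]>100: W=world(k,d,l==i);print('brown',st[i],np.round(c[i]), np.round(np.median(W,0),1),np.percentile(W,[3,97],axis=0).round(1).tolist())
p,d,k=cap('side','s'+sys.argv[1])
r=env.trace('pail_center','side')
if r: W=world(k,d,r[0]['mask']);W=W[(W[:,2]<200)&(W[:,2]>0)];print('pail side',r[0]['score'],np.median(W,0).round(1),np.percentile(W,[2,98],axis=0).round(1).tolist())
E
python3 look.py w6.png
```

```text
5.67 [494.9 -99.8  57. ] [ 0.2  1.5 -1.6] [0.32 0.02 0.14] 9.7
brown [ 257  100   32   99 2841] [273. 148.] [493.5 -42.4 120.2] [[489.1, -57.0, 117.8], [497.6, -29.4, 121.7]]
brown [ 262  265   30   85 2123] [277. 308.] [494.8 -97.5 120.1] [[490.3, -112.7, 116.9], [499.3, -84.4, 121.7]]
pail side 0.88 [584.8 -97.8  71.6] [[494.2, -135.9, 30.8], [647.7, 2.7, 120.0]]
```

>>> {"method": "step_arm", "body": {"moves": [{"fingers":0.11,"tx":0.01,"ty":0.33,"tz":-0.81,"turn":0},{"fingers":0.11,"tx":0.01,"ty":0.4,"tz":-0.77,"turn":0},{"fingers":0.11,"tx":0.01,"ty":0.47,"tz":-0.74,"turn":0},{"fingers":0.11,"tx":0.01,"ty":0.53,"tz":-0.69,"turn":0},{"fingers":0.11,"tx":0.02,"ty":0.59,"tz":-0.64,"turn":0}]}}

```text
time_s: 6.23
eef_pos: [517.7, -99.3, 93.5]
tool_rot: [-179.9, 0.0, 90.0]
ft_force: [-4.3, -0.3, 3.4]
gripper_width: 9.5
```

>>> {"method": "step_arm", "body": {"moves": [{"fingers":0.11,"tx":0.02,"ty":0.64,"tz":-0.59,"turn":0},{"fingers":0.11,"tx":0.02,"ty":0.69,"tz":-0.53,"turn":0},{"fingers":0.11,"tx":0.02,"ty":0.74,"tz":-0.47,"turn":0},{"fingers":0.11,"tx":0.02,"ty":0.77,"tz":-0.4,"turn":0},{"fingers":0.11,"tx":0.02,"ty":0.81,"tz":-0.33,"turn":0}]}}

```text
time_s: 6.65
eef_pos: [555.3, -98.2, 116.2]
tool_rot: [180.0, 0.0, 90.0]
ft_force: [-0.4, 0.0, -0.3]
gripper_width: 9.5
```

```bash
python3 look.py w7.png
```

```text
6.65 [555.3 -98.2 116.2] [-0.4  0.  -0.3] [-0.03  0.15  0.11] 9.5
brown [ 257  101   32   97 2863] [273. 148.] [553.9 -41.2 178.5] [[549.5, -55.6, 176.0], [558.3, -27.8, 180.0]]
brown [ 263  264   29   85 2114] [277. 307.] [555.2 -96.1 178.4] [[550.7, -111.3, 175.4], [559.8, -82.9, 179.9]]
pail side 0.78 [582.1 -87.6  72.3] [[527.0, -131.7, 32.4], [647.8, 2.5, 176.5]]
```

>>> {"method": "step_arm", "body": {"moves": [{"fingers":0.11,"tx":0.02,"ty":0.83,"tz":-0.26,"turn":0},{"fingers":0.11,"tx":0.02,"ty":0.85,"tz":-0.19,"turn":0},{"fingers":0.11,"tx":0.02,"ty":0.86,"tz":-0.11,"turn":0},{"fingers":0.11,"tx":0.02,"ty":0.8,"tz":-0.03,"turn":0},{"fingers":0.11,"tx":0,"ty":0,"tz":0,"turn":0}]}}

```text
time_s: 7.22
eef_pos: [589.1, -97.4, 121.3]
tool_rot: [179.9, 0.0, 90.0]
ft_force: [-0.0, -1.2, 4.7]
gripper_width: 10.0
```

```bash
python3 look.py w8.png; python3 -c "
import cv2
p=cv2.imread('pics/sw8.png');cv2.imwrite('pics/sw8c.png',cv2.resize(p[80:350,130:430],None,fx=2.2,fy=2.2))"
```

```text
7.22 [589.1 -97.4 121.3] [-0.  -1.2  4.7] [-0.14 -0.02  0.17] 10.0
brown [ 257  101   32   98 2931] [273. 148.] [587.7 -40.3 184.1] [[583.2, -54.7, 181.5], [592.1, -27.2, 185.6]]
brown [ 263  265   29   85 2131] [277. 308.] [589.  -95.2 184.1] [[584.5, -110.5, 180.7], [593.5, -82.1, 185.6]]
pail side 0.82 [586.4 -88.9  72.4] [[526.6, -133.9, 30.9], [647.9, 3.8, 182.2]]
```

View pics/sw8c.png

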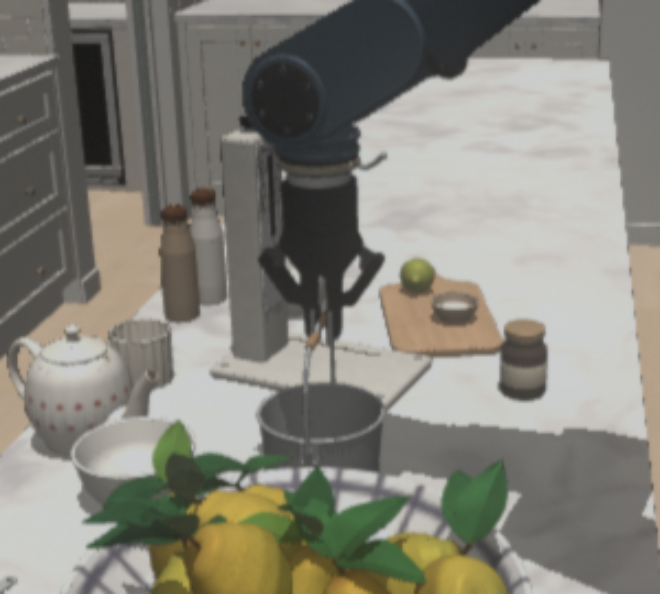

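The side view shows the bail upright and the pail standing; the pail's extent has not shifted. Now I'll grip firmly and lift.

>>> {"method": "step_arm", "body": {"moves": [{"fingers":0,"tx":0,"ty":0,"tz":0,"turn":0},{"fingers":0,"tx":0,"ty":0,"tz":0,"turn":0},{"fingers":0,"tx":0,"ty":0,"tz":0,"turn":0},{"fingers":0,"tx":0,"ty":0,"tz":-0.2,"turn":0},{"fingers":0,"tx":0,"ty":0,"tz":-0.2,"turn":0}]}}

```text
time_s: 7.78
eef_pos: [586.4, -97.1, 124.3]
tool_rot: [-179.8, -0.0, 90.0]
ft_force: [-0.4, -0.1, -8.9]
gripper_width: 8.2
```

>>> {"method": "step_arm", "body": {"moves": [{"fingers":0,"tx":0,"ty":0,"tz":-0.3,"turn":0},{"fingers":0,"tx":0,"ty":0,"tz":-0.5,"turn":0},{"fingers":0,"tx":0,"ty":0,"tz":-0.8,"turn":0},{"fingers":0,"tx":0,"ty":0,"tz":-0.8,"turn":0},{"fingers":0,"tx":0,"ty":0,"tz":-0.4,"turn":0}]}}

```text
time_s: 8.2
eef_pos: [588.1, -97.5, 155.1]
tool_rot: [179.9, 0.0, 90.0]
ft_force: [0.4, 0.1, -7.2]
gripper_width: 7.8
```

```bash
python3 look.py w9.png
```

```text
8.2 [588.1 -97.5 155.1] [ 0.4  0.1 -7.2] [-0.2  -0.1   0.01] 7.8
brown [ 261  101   31   96 2874] [276. 148.] [587.6 -40.4 216.3] [[583.3, -54.7, 213.4], [592.2, -27.1, 217.9]]
brown [ 263  265   29   85 1955] [277. 307.] [588.  -95.  217.7] [[584.1, -110.5, 214.1], [592.1, -82.3, 219.2]]
pail side 0.89 [586.7 -42.6  96.9] [[529.3, -135.2, 48.8], [648.7, 0.8, 160.5]]
```

It lifts cleanly, with about 7.2 N on the wrist, so the hook should sink about 53 mm. Next I'll raise it and carry it toward a staging point on the hook's -x side.

>>> {"method": "step_arm", "body": {"moves": [{"fingers":0,"tx":0,"ty":-0.3,"tz":-0.8,"turn":0},{"fingers":0,"tx":0,"ty":-0.6,"tz":-1,"turn":0},{"fingers":0,"tx":0,"ty":-0.8,"tz":-1.1,"turn":0},{"fingers":0,"tx":0,"ty":-0.9,"tz":-1.1,"turn":0},{"fingers":0,"tx":-0.3,"ty":-1.0,"tz":-1.1,"turn":0}]}}

```text
time_s: 8.77
eef_pos: [550.8, -100.0, 205.7]
tool_rot: [180.0, -0.0, 90.0]
ft_force: [-0.1, -0.0, -8.5]
gripper_width: 8.2
```

>>> {"method": "step_arm", "body": {"moves": [{"fingers":0,"tx":-0.6,"ty":-1.0,"tz":-1.1,"turn":0},{"fingers":0,"tx":-0.9,"ty":-1.0,"tz":-1.1,"turn":0},{"fingers":0,"tx":-1.2,"ty":-0.9,"tz":-1.1,"turn":0},{"fingers":0,"tx":-1.4,"ty":-0.8,"tz":-0.9,"turn":0},{"fingers":0,"tx":-1.5,"ty":-0.5,"tz":-0.5,"turn":0}]}}

```text
time_s: 9.18
eef_pos: [508.7, -156.7, 253.6]
tool_rot: [179.9, 0.0, 90.0]
ft_force: [0.8, 0.1, -8.4]
gripper_width: 8.1
```

>>> {"method": "step_arm", "body": {"moves": [{"fingers":0,"tx":-1.5,"ty":-0.2,"tz":-0.2,"turn":0},{"fingers":0,"tx":-1.5,"ty":0,"tz":0,"turn":0},{"fingers":0,"tx":-1.5,"ty":0,"tz":0,"turn":0},{"fingers":0,"tx":-1.5,"ty":0,"tz":0,"turn":0},{"fingers":0,"tx":-1.5,"ty":0,"tz":0,"turn":0}]}}

```text
time_s: 9.6
eef_pos: [507.4, -232.5, 253.8]
tool_rot: [180.0, 0.0, 90.0]
ft_force: [-0.0, 0.0, -8.5]
gripper_width: 8.3
```

>>> {"method": "step_arm", "body": {"moves": [{"fingers":0,"tx":-1.5,"ty":0,"tz":0,"turn":0},{"fingers":0,"tx":-1.5,"ty":0,"tz":0,"turn":0},{"fingers":0,"tx":-1.5,"ty":0,"tz":0,"turn":0},{"fingers":0,"tx":-1.5,"ty":0,"tz":0,"turn":0},{"fingers":0,"tx":-1.2,"ty":0,"tz":0,"turn":0}]}}

```text
time_s: 10.02
eef_pos: [507.5, -305.2, 253.3]
tool_rot: [-180.0, 0.0, 90.0]
ft_force: [0.4, -0.6, -7.9]
gripper_width: 8.0
```

>>> {"method": "step_arm", "body": {"moves": [{"fingers":0,"tx":-0.9,"ty":0,"tz":0,"turn":0},{"fingers":0,"tx":-0.6,"ty":0,"tz":0,"turn":0.05},{"fingers":0,"tx":-0.3,"ty":0,"tz":0,"turn":0.05},{"fingers":0,"tx":0,"ty":0,"tz":0,"turn":0.06},{"fingers":0,"tx":0,"ty":0,"tz":0,"turn":0.05}]}}

```text
time_s: 10.43
eef_pos: [507.4, -321.8, 253.3]
tool_rot: [-180.0, -0.0, 77.8]
ft_force: [0.2, 0.4, -8.6]
gripper_width: 8.0
```

>>> {"method": "step_arm", "body": {"moves": [{"fingers":0,"tx":0,"ty":0,"tz":0,"turn":0.04},{"fingers":0,"tx":0,"ty":0,"tz":0,"turn":0.03},{"fingers":0,"tx":0,"ty":0,"tz":0,"turn":0},{"fingers":0,"tx":0,"ty":0,"tz":0,"turn":0},{"fingers":0,"tx":0,"ty":0,"tz":0,"turn":0}]}}

```text
time_s: 10.85
eef_pos: [507.4, -321.4, 253.4]
tool_rot: [-180.0, -0.0, 74.0]
ft_force: [-0.4, 1.2, -7.8]
gripper_width: 7.8
```

```bash
python3 look.py w10.png; python3 - <<'E'
from h import *
p,d,k=cap('wrist')
for n in('weigh_hook','hook_seat','bail_crimp'):
  for r in env.trace(n,'wrist')[:1]:
    W=world(k,d,r['mask']);o=np.argsort(W[:,0]); print(n,r['score'],r['position'],W[o][::max(1,len(o)//14)].round().tolist())
E
```

```text
10.85 [ 507.4 -321.4  253.4] [-0.4  1.2 -7.8] [-0.18  0.02 -0.  ] 7.8
brown [ 261  100   31   98 2872] [276. 148.] [ 522.8 -266.6  314.6] [[516.2, -280.5, 311.8], [529.1, -253.7, 316.2]]
brown [ 139  192   41   48 1017] [158. 215.] [ 388.2 -323.1   87.9] [[370.9, -347.7, 86.4], [398.8, -304.8, 89.4]]
brown [ 324  254   71   67 2325] [355. 290.] [ 555.9 -494.    13. ] [[527.1, -531.7, 11.6], [588.3, -319.2, 330.2]]
brown [ 263  265   29   90 1992] [277. 307.] [ 507.9 -319.2  316. ] [[501.4, -334.5, 311.9], [514.7, -306.4, 317.5]]
brown [400 363  14  17 127] [406. 371.] [ 595.3 -632.9   13.4] [[540.4, -643.7, 11.7], [603.8, -322.9, 352.5]]
pail side 0.79 [ 511.2 -249.9  171.3] [[457.5, -528.7, 12.0], [571.9, -233.6, 199.1]]
weigh_hook 0.89 [474.3, 246.9] [[557.0, -322.0, 297.0], [561.0, -322.0, 301.0], [564.0, -319.0, 299.0], [570.0, -325.0, 294.0], [576.0, -323.0, 286.0], [582.0, -328.0, 285.0], [587.0, -330.0, 284.0], [592.0, -333.0, 285.0], [595.0, -330.0, 287.0], [599.0, -334.0, 291.0], [602.0, -334.0, 293.0], [605.0, -332.0, 293.0], [608.0, -334.0, 297.0], [612.0, -335.0, 298.0], [616.0, -335.0, 297.0]]
hook_seat 0.8 [473.9, 246.7] [[557.0, -322.0, 297.0], [561.0, -321.0, 299.0], [564.0, -323.0, 300.0], [571.0, -323.0, 291.0], [577.0, -324.0, 286.0], [584.0, -325.0, 283.0], [589.0, -330.0, 283.0], [593.0, -334.0, 285.0], [596.0, -334.0, 290.0], [600.0, -332.0, 291.0], [603.0, -336.0, 293.0], [606.0, -335.0, 297.0], [610.0, -338.0, 297.0], [614.0, -338.0, 298.0], [769.0, -495.0, 0.0]]
bail_crimp 0.71 [277.5, 181.2] [[425.0, -584.0, 0.0], [504.0, -333.0, 317.0], [507.0, -321.0, 316.0], [510.0, -307.0, 317.0], [513.0, -299.0, 317.0], [515.0, -292.0, 319.0], [517.0, -284.0, 314.0], [519.0, -278.0, 316.0], [521.0, -256.0, 311.0], [523.0, -276.0, 314.0], [525.0, -278.0, 310.0], [527.0, -249.0, 311.0], [529.0, -262.0, 313.0], [531.0, -233.0, 298.0]]
```

View pics/w10.png

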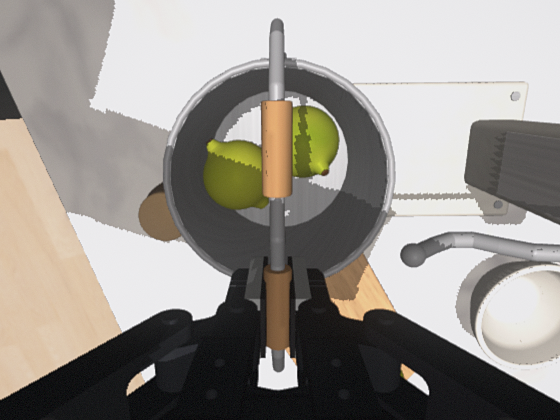

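The wrist view shows both limes in the pail, the hook tip at (413,255), and the bail square to the hook arm. I'll shift sideways first, then move in over the hook.

>>> {"method": "step_arm", "body": {"moves": [{"fingers":0,"tx":-0.3,"ty":0,"tz":-0.2,"turn":0},{"fingers":0,"tx":-0.5,"ty":0,"tz":-0.2,"turn":0},{"fingers":0,"tx":-0.5,"ty":0.3,"tz":0,"turn":0},{"fingers":0,"tx":-0.3,"ty":0.6,"tz":0,"turn":0},{"fingers":0,"tx":0,"ty":0.8,"tz":0,"turn":0}]}}

```text
time_s: 11.62
eef_pos: [519.4, -342.6, 257.6]
tool_rot: [180.0, 0.0, 73.9]
ft_force: [-0.7, -0.9, -8.7]
gripper_width: 8.1
```

>>> {"method": "step_arm", "body": {"moves": [{"fingers":0,"tx":0,"ty":1.0,"tz":0,"turn":0},{"fingers":0,"tx":0,"ty":1.0,"tz":0,"turn":0},{"fingers":0,"tx":0,"ty":1.0,"tz":0,"turn":0},{"fingers":0,"tx":0,"ty":0.9,"tz":0,"turn":0},{"fingers":0,"tx":0,"ty":0.8,"tz":0,"turn":0}]}}

```text
time_s: 12.03
eef_pos: [565.7, -354.6, 257.0]
tool_rot: [-180.0, -0.0, 74.0]
ft_force: [1.1, 0.1, -8.7]
gripper_width: 8.1
```

>>> {"method": "step_arm", "body": {"moves": [{"fingers":0,"tx":0,"ty":0.6,"tz":0,"turn":0},{"fingers":0,"tx":0,"ty":0.4,"tz":0,"turn":0},{"fingers":0,"tx":0,"ty":0.2,"tz":0,"turn":0},{"fingers":0,"tx":0,"ty":0,"tz":0,"turn":0},{"fingers":0,"tx":0,"ty":0,"tz":0,"turn":0}]}}

```text
time_s: 12.45
eef_pos: [575.9, -357.7, 257.5]
tool_rot: [-180.0, -0.0, 74.0]
ft_force: [1.4, -0.7, -8.4]
gripper_width: 8.4
```

```bash
python3 look.py w11.png; python3 - <<'E'
from h import *
k=env.calibration('wrist');p,d=env.capture('wrist')
for n in('weigh_hook','bail_crimp'):
  for r in env.trace(n,'wrist')[:1]:
    W=world(k,d,r['mask']);o=np.argsort(W[:,0]); print(n,r['score'],r['position'],W[o][::max(1,len(o)//16)].round().tolist())
E
```

```text
12.45 [ 575.9 -357.7  257.5] [ 1.4 -0.7 -8.4] [-0.16  0.12 -0.  ] 8.4
brown [ 261  101   31   97 2864] [276. 148.] [ 591.3 -302.9  318.5] [[584.7, -316.7, 315.7], [597.6, -290.0, 320.1]]
brown [  60  175   50   48 1442] [ 85. 195.] [ 395.4 -322.6   87.8] [[371.8, -343.9, 86.3], [413.1, -305.9, 89.3]]
brown [ 180  247   52   69 1375] [204. 282.] [ 445.8 -474.    13. ] [[428.8, -511.4, 11.4], [478.2, -428.2, 14.8]]
brown [ 257  265   42  126 3019] [277. 330.] [ 574.4 -362.5  319.4] [[478.7, -648.8, 12.1], [582.7, -343.2, 337.7]]
brown [326 282  22  36 143] [335. 301.] [ 596.9 -534.1   13.2] [[593.3, -566.8, 11.1], [605.6, -350.6, 338.0]]
pail side 0.63 [ 577.7 -285.5  173.3] [[527.0, -394.2, 135.2], [637.3, -271.4, 199.2]]
weigh_hook 0.58 [389.4, 205.9] [[529.0, -345.0, 169.0], [564.0, -322.0, 299.0], [571.0, -327.0, 291.0], [580.0, -326.0, 286.0], [596.0, -329.0, 285.0], [603.0, -332.0, 294.0], [611.0, -333.0, 296.0], [618.0, -339.0, 299.0], [626.0, -342.0, 299.0], [634.0, -340.0, 299.0], [641.0, -343.0, 300.0], [649.0, -344.0, 298.0], [657.0, -347.0, 297.0], [665.0, -349.0, 299.0], [672.0, -352.0, 299.0], [680.0, -358.0, 298.0], [688.0, -355.0, 296.0]]
bail_crimp 0.94 [273.2, 181.7] [[497.0, -587.0, 12.0], [572.0, -367.0, 321.0], [575.0, -363.0, 321.0], [577.0, -344.0, 319.0], [579.0, -353.0, 321.0], [582.0, -329.0, 324.0], [584.0, -327.0, 322.0], [586.0, -315.0, 318.0], [588.0, -321.0, 317.0], [589.0, -317.0, 319.0], [591.0, -313.0, 320.0], [593.0, -305.0, 321.0], [594.0, -311.0, 315.0], [596.0, -302.0, 317.0], [597.0, -278.0, 310.0], [599.0, -274.0, 307.0], [604.0, -267.0, 289.0]]
```

View pics/w11.png

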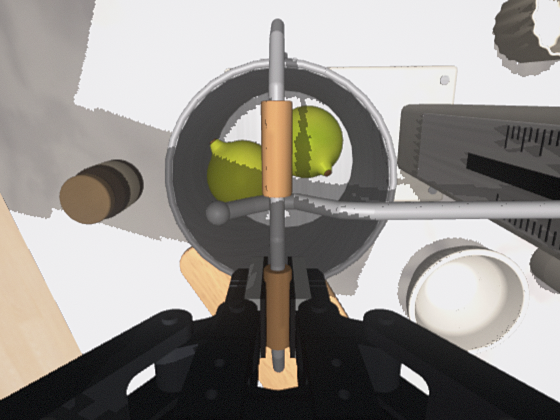

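The crimp is above the throat, with the hook crossing at about (277,207). I'll trim slightly and lower slowly.

>>> {"method": "step_arm", "body": {"moves": [{"fingers":0,"tx":0.1,"ty":0.1,"tz":0.2,"turn":0},{"fingers":0,"tx":0.05,"ty":0.05,"tz":0.4,"turn":0},{"fingers":0,"tx":0,"ty":0,"tz":0.5,"turn":0},{"fingers":0,"tx":0,"ty":0,"tz":0.5,"turn":0},{"fingers":0,"tx":0,"ty":0,"tz":0.4,"turn":0}]}}

```text
time_s: 13.17
eef_pos: [577.7, -356.6, 236.4]
tool_rot: [-179.9, -0.0, 74.0]
ft_force: [0.1, -1.2, -9.1]
gripper_width: 8.1
```

>>> {"method": "step_arm", "body": {"moves": [{"fingers":0,"tx":0,"ty":0,"tz":0.3,"turn":0},{"fingers":0,"tx":0,"ty":0,"tz":0.2,"turn":0},{"fingers":0,"tx":0,"ty":0,"tz":0.2,"turn":0},{"fingers":0,"tx":0,"ty":0,"tz":0.2,"turn":0},{"fingers":0,"tx":0,"ty":0,"tz":0.2,"turn":0}]}}

```text
time_s: 13.58
eef_pos: [578.0, -356.8, 226.5]
tool_rot: [180.0, 0.0, 74.0]
ft_force: [-0.3, -0.5, -8.1]
gripper_width: 8.4
```

>>> {"method": "step_arm", "body": {"moves": [{"fingers":0,"tx":0,"ty":0,"tz":0.2,"turn":0},{"fingers":0,"tx":0,"ty":0,"tz":0.2,"turn":0},{"fingers":0,"tx":0,"ty":0,"tz":0.2,"turn":0},{"fingers":0,"tx":0,"ty":0,"tz":0.2,"turn":0},{"fingers":0,"tx":0,"ty":0,"tz":0.2,"turn":0}]}}

```text
time_s: 14.0
eef_pos: [578.0, -356.8, 216.5]
tool_rot: [180.0, 0.0, 74.0]
ft_force: [-0.9, -0.8, -7.1]
gripper_width: 8.1
```

```bash
cat > hk.py <<'E'
from h import *
s=env.get_state(); print(round(s['time_s'],2),s['eef_pos'].round(1),s['ft_force'].round(1),s['wrist_torque'].round(2))
k=env.calibration('wrist');p,d=env.capture('wrist'); cv2.imwrite('pics/hk%d.png'%(s['time_s']*100),p[:,:,::-1])
for n in('weigh_hook','bail_crimp'):
  for r in env.trace(n,'wrist')[:1]:
    W=world(k,d,r['mask']);W=W[W[:,2]>150];o=np.argsort(W[:,0]); print(n,r['score'],r['position'],W[o][::max(1,len(o)//16)].round().tolist())
E
python3 hk.py
```

```text
14.0 [ 578.  -356.8  216.5] [-0.9 -0.8 -7.1] [-0.18  0.03 -0.03]
weigh_hook 0.84 [373.6, 243.2] [[532.0, -366.0, 184.0], [564.0, -324.0, 294.0], [569.0, -323.0, 287.0], [575.0, -323.0, 279.0], [583.0, -325.0, 275.0], [596.0, -334.0, 282.0], [602.0, -332.0, 287.0], [608.0, -332.0, 288.0], [615.0, -339.0, 292.0], [621.0, -338.0, 294.0], [627.0, -341.0, 294.0], [634.0, -345.0, 293.0], [640.0, -341.0, 292.0], [646.0, -343.0, 291.0], [653.0, -347.0, 292.0], [659.0, -346.0, 292.0], [704.0, -393.0, 233.0]]
bail_crimp 0.87 [277.6, 182.1] [[567.0, -389.0, 264.0], [575.0, -357.0, 279.0], [577.0, -352.0, 278.0], [579.0, -341.0, 274.0], [582.0, -336.0, 278.0], [584.0, -329.0, 283.0], [586.0, -327.0, 282.0], [588.0, -328.0, 281.0], [590.0, -309.0, 278.0], [592.0, -309.0, 278.0], [593.0, -307.0, 278.0], [595.0, -315.0, 274.0], [596.0, -295.0, 277.0], [598.0, -298.0, 277.0], [599.0, -272.0, 265.0], [601.0, -268.0, 262.0], [607.0, -264.0, 246.0]]
```

The hook has sunk about 7 mm under the crimp, so the bail is seated. I'll keep lowering at about 30 mm/s.

>>> {"method": "step_arm", "body": {"moves": [{"fingers":0,"tx":0,"ty":0,"tz":0.25,"turn":0},{"fingers":0,"tx":0,"ty":0,"tz":0.25,"turn":0},{"fingers":0,"tx":0,"ty":0,"tz":0.25,"turn":0},{"fingers":0,"tx":0,"ty":0,"tz":0.25,"turn":0},{"fingers":0,"tx":0,"ty":0,"tz":0.25,"turn":0}]}}

```text
time_s: 14.57
eef_pos: [578.0, -356.8, 203.9]
tool_rot: [180.0, 0.0, 74.0]
ft_force: [0.4, 0.3, -5.2]
gripper_width: 8.3
```

>>> {"method": "step_arm", "body": {"moves": [{"fingers":0,"tx":0,"ty":0,"tz":0.25,"turn":0},{"fingers":0,"tx":0,"ty":0,"tz":0.25,"turn":0},{"fingers":0,"tx":0,"ty":0,"tz":0.25,"turn":0},{"fingers":0,"tx":0,"ty":0,"tz":0.25,"turn":0},{"fingers":0,"tx":0,"ty":0,"tz":0.25,"turn":0}]}}

```text
time_s: 14.98
eef_pos: [578.0, -356.8, 191.4]
tool_rot: [180.0, 0.0, 74.0]
ft_force: [0.8, -0.7, -4.0]
gripper_width: 8.3
```

>>> {"method": "step_arm", "body": {"moves": [{"fingers":0,"tx":0,"ty":0,"tz":0.25,"turn":0},{"fingers":0,"tx":0,"ty":0,"tz":0.25,"turn":0},{"fingers":0,"tx":0,"ty":0,"tz":0.25,"turn":0},{"fingers":0,"tx":0,"ty":0,"tz":0.2,"turn":0},{"fingers":0,"tx":0,"ty":0,"tz":0.1,"turn":0}]}}

```text
time_s: 15.4
eef_pos: [578.0, -356.7, 180.8]
tool_rot: [180.0, -0.0, 74.0]
ft_force: [1.6, 0.7, -3.4]
gripper_width: 8.3
```

```bash
python3 hk.py
```

```text
15.4 [ 578.  -356.7  180.8] [ 1.6  0.7 -3.4] [-0.18 -0.08 -0.02]
bail_crimp 0.88 [275.9, 180.0] [[567.0, -390.0, 228.0], [575.0, -365.0, 244.0], [577.0, -367.0, 244.0], [579.0, -359.0, 244.0], [582.0, -343.0, 244.0], [585.0, -346.0, 244.0], [587.0, -318.0, 241.0], [588.0, -310.0, 243.0], [590.0, -319.0, 241.0], [592.0, -298.0, 243.0], [593.0, -311.0, 243.0], [595.0, -306.0, 242.0], [596.0, -306.0, 242.0], [598.0, -302.0, 241.0], [599.0, -283.0, 242.0], [601.0, -275.0, 234.0], [607.0, -261.0, 209.0]]
```

>>> {"method": "step_arm", "body": {"moves": [{"fingers":0,"tx":0,"ty":0,"tz":0.25,"turn":0},{"fingers":0,"tx":0,"ty":0,"tz":0.25,"turn":0},{"fingers":0,"tx":0,"ty":0,"tz":0.25,"turn":0},{"fingers":0,"tx":0,"ty":0,"tz":0.25,"turn":0},{"fingers":0,"tx":0,"ty":0,"tz":0.2,"turn":0}]}}

```text
time_s: 15.97
eef_pos: [578.0, -356.7, 168.7]
tool_rot: [180.0, -0.0, 74.0]
ft_force: [1.0, 0.2, -1.7]
gripper_width: 8.2
```

>>> {"method": "step_arm", "body": {"moves": [{"fingers":0,"tx":0,"ty":0,"tz":0.1,"turn":0},{"fingers":0,"tx":0,"ty":0,"tz":0,"turn":0},{"fingers":0,"tx":0,"ty":0,"tz":0,"turn":0}]}}

```text
time_s: 16.22
eef_pos: [578.0, -356.8, 168.1]
tool_rot: [180.0, 0.0, 74.0]
ft_force: [1.4, 0.1, -0.6]
gripper_width: 7.9
```

```bash
cat > f.py <<'E'
from h import *
F=[]
for i in range(8):
    env.capture('side'); s=env.get_state(); F.append(np.r_[s['ft_force'],s['wrist_torque'],s['eef_pos'][2]])
print(round(s['time_s'],2),np.mean(F,0).round(2),np.std(F,0).round(2))
E
python3 f.py; python3 hk.py
```

```text
16.62 [ 1.3300e+00 -4.3000e-01 -1.2200e+00 -7.0000e-02 -1.6000e-01 -4.0000e-02
  1.6813e+02] [0.3  0.38 0.28 0.03 0.03 0.03 0.04]
16.62 [ 578.  -356.8  168.1] [ 1.1 -0.7 -1.5] [-0.08 -0.16 -0.04]
weigh_hook 0.66 [376.3, 244.4] [[557.0, -322.0, 244.0], [564.0, -319.0, 244.0], [569.0, -321.0, 239.0], [575.0, -324.0, 233.0], [583.0, -325.0, 227.0], [596.0, -330.0, 233.0], [602.0, -332.0, 237.0], [608.0, -337.0, 244.0], [615.0, -334.0, 240.0], [621.0, -339.0, 246.0], [627.0, -338.0, 246.0], [633.0, -341.0, 245.0], [640.0, -342.0, 244.0], [646.0, -349.0, 244.0], [652.0, -351.0, 244.0], [658.0, -346.0, 244.0], [665.0, -348.0, 242.0]]
bail_crimp 0.62 [273.7, 178.6] [[567.0, -388.0, 216.0], [575.0, -368.0, 231.0], [578.0, -349.0, 231.0], [580.0, -362.0, 230.0], [582.0, -345.0, 231.0], [585.0, -344.0, 231.0], [587.0, -313.0, 229.0], [589.0, -326.0, 233.0], [590.0, -312.0, 232.0], [592.0, -312.0, 230.0], [593.0, -289.0, 230.0], [595.0, -315.0, 226.0], [596.0, -290.0, 231.0], [598.0, -293.0, 231.0], [600.0, -284.0, 229.0], [602.0, -290.0, 228.0], [607.0, -263.0, 198.0]]
```

About 1.2 N is still carried by the gripper, with a 1.3 N side load. I'll trim +x by 1–2 mm and lower the last 9 mm.

>>> {"method": "step_arm", "body": {"moves": [{"fingers":0,"tx":0,"ty":0.05,"tz":0.15,"turn":0},{"fingers":0,"tx":0,"ty":0.05,"tz":0.2,"turn":0},{"fingers":0,"tx":0,"ty":0.05,"tz":0.2,"turn":0},{"fingers":0,"tx":0,"ty":0,"tz":0.2,"turn":0},{"fingers":0,"tx":0,"ty":0,"tz":0.15,"turn":0}]}}

```text
time_s: 17.18
eef_pos: [579.1, -357.1, 158.5]
tool_rot: [-180.0, -0.0, 74.0]
ft_force: [-4.0, 0.4, 1.1]
gripper_width: 8.1
```

>>> {"method": "step_arm", "body": {"moves": [{"fingers":0,"tx":0,"ty":0,"tz":0,"turn":0},{"fingers":0,"tx":0,"ty":0,"tz":0,"turn":0}]}}

```text
time_s: 17.35
eef_pos: [579.1, -357.1, 158.9]
tool_rot: [-180.0, -0.0, 74.0]
ft_force: [-3.5, 1.3, -0.1]
gripper_width: 8.0
```

```bash
python3 f.py; python3 hk.py
```

```text
17.75 [-4.6900e+00  1.0600e+00 -4.0000e-02  1.2000e-01  7.6000e-01  1.5000e-01
  1.5905e+02] [0.6  0.52 0.43 0.03 0.03 0.02 0.04]
17.75 [ 579.2 -357.1  159.1] [-4.3  0.5  0.5] [0.14 0.75 0.13]
weigh_hook 0.56 [375.9, 245.8] [[558.0, -321.0, 234.0], [564.0, -320.0, 236.0], [569.0, -324.0, 231.0], [576.0, -326.0, 226.0], [583.0, -328.0, 221.0], [596.0, -331.0, 224.0], [603.0, -336.0, 231.0], [609.0, -335.0, 235.0], [615.0, -336.0, 234.0], [622.0, -336.0, 233.0], [628.0, -340.0, 236.0], [634.0, -347.0, 234.0], [640.0, -341.0, 235.0], [647.0, -344.0, 235.0], [653.0, -347.0, 236.0], [659.0, -349.0, 237.0], [666.0, -349.0, 235.0]]
bail_crimp 0.72 [276.0, 180.0] [[568.0, -390.0, 205.0], [576.0, -371.0, 222.0], [579.0, -343.0, 221.0], [581.0, -366.0, 224.0], [584.0, -343.0, 223.0], [586.0, -324.0, 221.0], [588.0, -323.0, 222.0], [589.0, -324.0, 222.0], [591.0, -298.0, 219.0], [593.0, -307.0, 224.0], [594.0, -292.0, 222.0], [596.0, -308.0, 222.0], [597.0, -307.0, 221.0], [599.0, -283.0, 219.0], [600.0, -292.0, 221.0], [602.0, -278.0, 215.0], [607.0, -261.0, 187.0]]
```

>>> {"method": "step_arm", "body": {"moves": [{"fingers":0,"tx":0,"ty":-0.06,"tz":0,"turn":0},{"fingers":0,"tx":0,"ty":-0.05,"tz":0,"turn":0},{"fingers":0,"tx":0,"ty":0,"tz":0,"turn":0},{"fingers":0,"tx":0,"ty":0,"tz":0,"turn":0}]}}

```text
time_s: 18.23
eef_pos: [578.9, -357.0, 159.3]
tool_rot: [179.9, 0.0, 74.0]
ft_force: [1.9, -1.3, -0.7]
gripper_width: 8.3
```

```bash
python3 f.py
```

```text
18.63 [ 2.770e+00 -1.550e+00 -2.700e-01 -2.400e-01 -4.000e-01 -8.000e-02
  1.592e+02] [0.77 0.56 0.3  0.03 0.11 0.04 0.07]
```

>>> {"method": "step_arm", "body": {"moves": [{"fingers":0,"tx":0,"ty":0.04,"tz":0.1,"turn":0},{"fingers":0,"tx":0,"ty":0,"tz":0.1,"turn":0},{"fingers":0,"tx":0,"ty":0,"tz":0,"turn":0}]}}

```text
time_s: 18.88
eef_pos: [578.6, -356.9, 156.6]
tool_rot: [-180.0, -0.0, 74.0]
ft_force: [2.6, -1.4, 0.6]
gripper_width: 8.4
```

```bash
python3 f.py
```

```text
19.28 [ 1.7500e+00 -1.6500e+00  3.3000e-01 -2.2000e-01 -2.4000e-01 -7.0000e-02
  1.5695e+02] [0.5  0.34 0.37 0.04 0.03 0.03 0.06]
```

The vertical load is now on the spring, since the wrist Fz is near zero. I'll release gradually.

>>> {"method": "step_arm", "body": {"moves": [{"fingers":0.08,"tx":0,"ty":0,"tz":0,"turn":0},{"fingers":0.1,"tx":0,"ty":0,"tz":0,"turn":0},{"fingers":0.11,"tx":0,"ty":0,"tz":0,"turn":0},{"fingers":0.12,"tx":0,"ty":0,"tz":0,"turn":0},{"fingers":0.13,"tx":0,"ty":0,"tz":0,"turn":0}]}}

```text
time_s: 19.7
eef_pos: [578.4, -356.7, 156.8]
tool_rot: [-180.0, -0.0, 74.0]
ft_force: [0.6, -0.7, -0.6]
gripper_width: 11.0
```

>>> {"method": "step_arm", "body": {"moves": [{"fingers":0.15,"tx":0,"ty":0,"tz":0,"turn":0},{"fingers":0.2,"tx":0,"ty":0,"tz":0,"turn":0},{"fingers":0.25,"tx":0,"ty":0,"tz":0,"turn":0},{"fingers":0.3,"tx":0,"ty":0,"tz":0,"turn":0},{"fingers":0.35,"tx":0,"ty":0,"tz":0,"turn":0}]}}

```text
time_s: 20.12
eef_pos: [578.6, -356.9, 157.0]
tool_rot: [-180.0, -0.0, 74.0]
ft_force: [-0.2, 0.1, 0.7]
gripper_width: 30.1
```

```bash
python3 f.py; python3 hk.py; cp $(ls -t pics/hk*.png|head -1) pics/rel.png
```

```text
20.52 [ 1.6000e-01 -1.4000e-01 -1.0000e-01 -0.0000e+00  1.0000e-02  1.0000e-02
  1.5699e+02] [0.61 0.63 0.32 0.03 0.04 0.03 0.01]
20.52 [ 578.7 -356.9  157. ] [ 0.6  0.3 -0.2] [ 0.02 -0.    0.05]
weigh_hook 0.67 [375.1, 246.3] [[558.0, -322.0, 236.0], [564.0, -325.0, 236.0], [569.0, -325.0, 232.0], [575.0, -324.0, 225.0], [583.0, -327.0, 220.0], [596.0, -332.0, 225.0], [603.0, -331.0, 226.0], [609.0, -338.0, 234.0], [615.0, -339.0, 236.0], [621.0, -337.0, 234.0], [627.0, -339.0, 234.0], [633.0, -342.0, 236.0], [640.0, -345.0, 236.0], [646.0, -348.0, 236.0], [652.0, -347.0, 237.0], [658.0, -348.0, 236.0], [666.0, -348.0, 233.0]]
bail_crimp 0.86 [274.8, 184.9] [[567.0, -390.0, 206.0], [575.0, -375.0, 219.0], [578.0, -359.0, 221.0], [580.0, -355.0, 222.0], [582.0, -346.0, 223.0], [585.0, -350.0, 220.0], [587.0, -345.0, 220.0], [589.0, -323.0, 222.0], [590.0, -323.0, 220.0], [592.0, -316.0, 221.0], [594.0, -295.0, 221.0], [595.0, -312.0, 221.0], [597.0, -284.0, 219.0], [599.0, -299.0, 220.0], [600.0, -272.0, 208.0], [602.0, -268.0, 205.0], [607.0, -261.0, 185.0]]
```

View pics/rel.png

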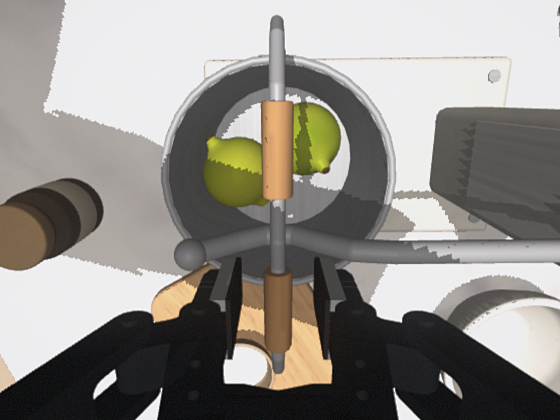

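The crimp sits in the hook at (278,237), the pads are clear on both sides, both limes are in, and the hook has sunk to arm z≈235. I'll withdraw straight up.

>>> {"method": "step_arm", "body": {"moves": [{"fingers":0.35,"tx":0,"ty":0,"tz":-0.5,"turn":0},{"fingers":0.35,"tx":0,"ty":0,"tz":-1,"turn":0},{"fingers":0.35,"tx":0,"ty":0,"tz":-1.5,"turn":0},{"fingers":0.35,"tx":0,"ty":0,"tz":-2,"turn":0},{"fingers":0.35,"tx":0,"ty":0,"tz":-2,"turn":0}]}}

```text
time_s: 21.08
eef_pos: [578.6, -356.9, 228.7]
tool_rot: [180.0, 0.0, 74.0]
ft_force: [-0.8, -0.3, 0.0]
gripper_width: 29.6
```

>>> {"method": "step_arm", "body": {"moves": [{"fingers":0.35,"tx":0,"ty":0,"tz":-2,"turn":0},{"fingers":0.35,"tx":0,"ty":0,"tz":-2,"turn":0},{"fingers":0.35,"tx":0,"ty":0,"tz":-2,"turn":0},{"fingers":0.35,"tx":0,"ty":0,"tz":0,"turn":0},{"fingers":0.35,"tx":0,"ty":0,"tz":0,"turn":0}]}}

```text
time_s: 21.5
eef_pos: [579.0, -357.2, 288.7]
tool_rot: [179.8, 0.1, 74.0]
ft_force: [0.3, -0.2, -1.3]
gripper_width: 30.1
```

```bash
python3 look.py w12.png;sleep 0; python3 hk.py; python3 look.py w13.png; python3 -c "
import cv2
p=cv2.imread('pics/sw13.png');cv2.imwrite('pics/fin.png',cv2.resize(p[80:350,130:430],None,fx=2.2,fy=2.2))"
```

```text
21.5 [ 579.  -357.2  288.7] [ 0.3 -0.2 -1.3] [ 0.01 -0.   -0.03] 30.1
brown [269 100  15  48 662] [276. 124.] [ 594.2 -302.8  220.7] [[587.7, -316.3, 218.3], [600.4, -289.6, 222.4]]
brown [  74  170   46   45 1328] [ 96. 190.] [ 394.4 -324.    87.9] [[372.0, -346.0, 86.3], [412.9, -306.1, 89.4]]
brown [  183   186   150   199 11719] [268. 286.] [ 525.  -498.6   13.1] [[440.9, -666.1, 11.5], [581.3, -355.2, 221.5]]
pail side 0.74 [ 583.9 -289.    96.8] [[529.0, -395.3, 39.5], [643.8, -261.8, 157.1]]
21.65 [ 578.3 -356.7  286. ] [ 1.2  0.3 -0.4] [-0.   -0.08 -0.  ]
weigh_hook 0.6 [402.7, 170.8] [[557.0, -323.0, 234.0], [569.0, -323.0, 230.0], [581.0, -326.0, 220.0], [600.0, -334.0, 228.0], [612.0, -335.0, 233.0], [625.0, -337.0, 234.0], [637.0, -345.0, 236.0], [649.0, -350.0, 235.0], [661.0, -349.0, 236.0], [674.0, -350.0, 235.0], [687.0, -360.0, 236.0], [699.0, -357.0, 231.0], [703.0, -358.0, 233.0], [705.0, -366.0, 242.0], [708.0, -366.0, 245.0], [710.0, -355.0, 232.0], [715.0, -339.0, 231.0]]
bail_crimp 0.76 [277.9, 149.6] [[568.0, -390.0, 207.0], [573.0, -372.0, 218.0], [576.0, -366.0, 222.0], [578.0, -360.0, 222.0], [580.0, -349.0, 221.0], [582.0, -358.0, 221.0], [585.0, -350.0, 220.0], [587.0, -326.0, 223.0], [589.0, -317.0, 221.0], [591.0, -313.0, 222.0], [593.0, -312.0, 221.0], [594.0, -292.0, 221.0], [596.0, -304.0, 221.0], [598.0, -301.0, 219.0], [600.0, -280.0, 216.0], [602.0, -274.0, 210.0], [607.0, -262.0, 188.0]]
21.8 [ 578.5 -356.8  286.1] [0.3 0.7 0.1] [ 0.01  0.02 -0.03] 29.8
brown [271 101  14  48 663] [277. 124.] [ 594.  -302.8  220.7] [[587.6, -316.3, 218.2], [600.1, -289.7, 222.3]]
brown [  74  171   47   45 1390] [ 97. 192.] [ 394.  -324.5   87.8] [[371.7, -346.1, 86.2], [412.9, -306.3, 89.2]]
brown [  184   187   149   198 11627] [268. 287.] [ 524.5 -497.5   13.1] [[440.9, -663.6, 11.5], [581.1, -354.4, 221.6]]
pail side 0.9 [ 583.9 -290.6   96.5] [[527.4, -396.5, 37.7], [645.4, -262.1, 164.8]]
```

View pics/fin.png

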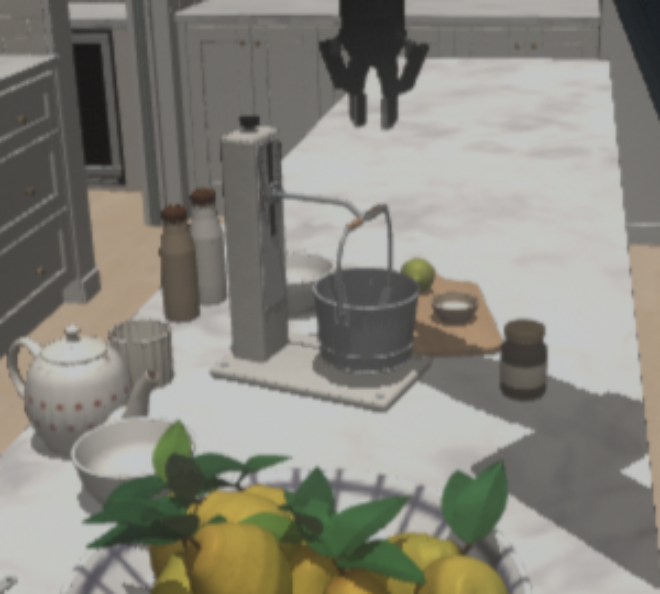

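The pail hangs level and still from the hook, above the base plate, and the gripper is clear. I'll hand it in.

```bash
python3 -c "
from rig import env
print(env.close_job())"
```

```text
the job is handed in; nothing more can be done
None
```

The pail now hangs by its crimp from the scale hook, with both limes in it and the gripper clear. I handed the job in at about 22 s.

**What I did:** I pinched the right grip and swung the bail upright; the pail stayed standing and did not shift. I then lifted it (about 8 N), brought it over the hook from the -x side and lowered it at up to about 30 mm/s. I let go gradually once the vertical force on the wrist was about zero.

**Last checks:**
- **Load:** the hook had sunk about 64 mm, above its lower stop at 75 mm.
- **Stillness:** readings 0.3 s apart showed the grip still to within about 0.2 mm. The side view showed the pail level and clear of the base plate.
- **Limes:** both were last seen in the pail in the wrist picture taken right after release.
- **Forces:** wrist readings stayed under about 10 N.

**What went wrong or disagreed:**
- **Finger length:** the fingertips really ended about 41 mm short of the reported TCP, so my first two pinches closed on air. I corrected this from the depth image.
- **Side load:** while trimming in the throat the hook briefly took about 5 N sideways. I took most of this out before release; about 2 N was left.
- **Refused calls:** two early move calls were refused for missing fields, and nothing moved.

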